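Spring open the touch-latch cupboard

TASK

Open the wider of the two small bench cupboards: first slide the tin that stands before it along the table, out of the way of the door's swing, then press on the free side of the closed door so that its touch latch lets go and the spring throws the door ajar, and take the hand off it. Then swing the door wide open (60 degrees or more) with a finger behind its free edge, and come away. Only push: do not pick up or tip the tin, leave the narrower cupboard shut, and do not disturb the other things on the table.

Things in the scene. Friction and masses are not known exactly. Their poses are not given: they have to be found in the camera images.
- wide_cabinet: the wider cupboard: low plywood box, darker wooden top, one plain wooden door without handle; fixed; 160 deep (x) x 170 wide (y) x 120 mm high. Origin: centre of its underside. Its x points from the door (front face at x = -82 mm) to the back, y along the front to the hinge side, z up. The door swings out before it, toward the robot.
- wide_hinge (a point): point on the upright hinge axis of the wider cupboard's door, 90 mm above the table; it lies in the door's front face, 82 mm in front of the cupboard's origin and 83 mm to its +y side. Small brass hinges show there. Fixed; axes as the cupboard's.
- wide_press (a point): point on the wide door's front face to press: 140 mm from the hinge axis, 26 mm from the free edge, 90 mm above the table; moves with the door. The door is 166 mm wide from the hinge axis, 10 mm thick, from 12 to 120 mm above the table, 10 mm before the box. A steel peg bracket stands 23 mm out of its back, 121 mm from the hinge, lower than 45 mm above the table.
- wide_door (a joint): angle of the wide door: 0 shut, grows toward the robot's side, to 1.75 rad; pressed in, -0.055 at most (9 mm at the free edge). Latch lets go once its free side is pressed in about 4 to 5 mm (3 N; hard stop at 9 mm); when let go a spring plunger throws the door to 0.4 to 0.7 rad, where friction keeps it. Then it moves with about 0.5 N and stays where left.
- tin_center (a point): small round plain metal tin, 48 mm diameter, 38 mm high, about 0.2 kg, loose, its centre 85 to 115 mm in front of the wide door; this point is its centre, 19 mm above the table. It is clear of the door's swing with its centre over 200 mm from the hinge axis, or beyond the cupboard's hinge side (over 115 mm to the +y side of the cupboard's origin).
- narrow_cabinet: the narrower cupboard, made alike but 120 mm wide (160 deep, 120 high); to be left shut. Either cupboard may stand on the left. Origin: centre of its underside; axes as the other's.
- narrow_door (a joint): angle of the narrower cupboard's door, 0 shut, same latch; must stay shut.
- wax_block: loose pale wax block, 32 x 60 x 26 mm, in front of the narrower cupboard; leave it. Origin: centre of its underside.
- pliers: loose pliers, 60 x 160 x 12 mm, on the right; leave them. Origin: centre of underside.
- marking_gauge: loose wooden marking gauge, 76 x 190 x 44 mm, on the left; leave it. Origin: centre of underside.

How it is judged:
On the way, in this order (a step that is already met when the one before it is completed fails the run):
1. the tin stands clear of the door's swing, the door still shut ((horizontal distance between wide_hinge and tin_center above 0.195 m or y of tin_center in the frame of wide_cabinet above 0.11 m) and value of joint wide_door below 0.04 rad), for 0.2 s.
2. pressed and let go, the door has sprung ajar and nothing touches it (value of joint wide_door between 0.25 and 0.9 rad and contact force between the fingers and anything else below 0.3 N), for 0.2 s.
3. the door is swung wide open (value of joint wide_door above 1 rad), for 0.2 s.
At the end, for the whole second after the job is handed in: The wider cupboard's door stands open by more than 1.0 rad (57 degrees), the narrower one is shut, and the tin stands upright on the table with its centre more than 195 mm from the hinge axis (or beyond the hinge side of the cupboard, over 110 mm to the +y side of its origin) (value of joint wide_door above 1 rad and value of joint narrow_door below 0.05 rad and (horizontal distance between wide_hinge and tin_center above 0.195 m or y of tin_center in the frame of wide_cabinet above 0.11 m) and height (world z) of tin_center between 0.014 and 0.024 m and angle between tin_center's own z axis and vertical below 0.1 rad); the robot touches nothing.
It fails at once if the tin is lifted (more than 12 mm) or tipped (over 0.4 rad) (height (world z) of tin_center above 0.031 m or angle between tin_center's own z axis and vertical above 0.4 rad).
It fails at once if the door comes open while the tin is in its swing (value of joint wide_door above 0.06 rad and not (horizontal distance between wide_hinge and tin_center above 0.185 m or y of tin_center in the frame of wide_cabinet above 0.1075 m)).
It fails at once if the narrower cupboard springs open (value of joint narrow_door above 0.06 rad).
It fails at once if a bystander is moved more than 30 mm (distance of any of wax_block, pliers, marking_gauge from where it was at the start of the episode above 0.03 m).
It also fails if it takes over 51 s, if anything falls off the work surface, if the arm or the gripper's body presses on something with over 40 N, if the wrist force passes 120 N, or if a joint passes its speed limit or range.

ROBOT

A 7-joint arm with a two-finger parallel gripper is mounted at the origin on a cart in front of the work surface, level with it; the furniture and walls round the work are solid. World frame = base frame: x ahead of the robot, y to its left, z up, the work surface at z = 0. Lengths are in m, angles in rad, forces in N, time in s.
With the tool pointing down it reaches from about 0.425 to 0.8 m from the base axis. Payload 8.3 kg.
Tool frame: the origin (TCP) lies at the very end of the fingers, on their centre line; the grasp point (between the pads) lies 19 mm behind it; z points along the fingers, y is the direction in which the jaws open and shut (so a half turn about z gives the same grasp; the last joint's range is limited). The gripper opens to 85 mm and grips with 20 to 120 N. Pads are 22 mm wide; open, the fingers measure 114 mm over their backs; the gripper's body (76 mm by 85 mm) begins 54 mm behind the grasp point. The pads swing forward as they close: fully open they stand 13 mm farther back than shut.
Start: joints at [-1.275, 0.383, 0.016, 1.37, -0.006, 1.388, -0.046], TCP at [0.219, 0.585, 0.231] pointing down, gripper open.
Joint ranges: [-2.95, 2.95], [-0.25, 2.06], [-1.52, 1.56], [0.18, 2.33], [-1.44, 4.58], [0.02, 2.06], [-3.01, 3.01]. Speed limits (rad/s): [2.39, 2.39, 3.01, 3.01, 3.14, 3.14, 3.14].

INTERFACE

Orientations are given as a 3x3 rotation matrix whose columns are the frame's x, y, z axes.
In Python, from rig import readout, eyes, sign_off gives the robot as it stands.
- The arm moves only by the shell command python3 -m crank 'ROWS' [OPENING] [FORCE]. ROWS is JSON, a list of rows, each a list of 2 entries, a list of its own where there are three numbers: the shift along the tool's x, y, z in mm, then the turn, a rotation vector about the tool's x, y, z in degrees. In form: [[[dx, dy, dz], [wx, wy, wz]], ...]. A call has exactly 5 rows; each row shifts and turns the commanded pose from where the row before left it, along the tool's axes as they then stand; what a row does not reach is not made up. A row lasts 1/12 s, in which the tool goes at most 41.7 mm and 7.16 degrees, less where a joint would pass 70% of its speed; a pose out of reach is approached as far as the arm can. A call with a gripper value outside its range is refused whole. OPENING is the finger opening in mm, from 0 to 85.4, set as the call begins (- or left out, the last holds). The fingers move at their own pace and stop on an object; FORCE is the grip in N (left out, the last holds). Time passes only in rows, so rows that do not move let the fingers close, or fill a call up. It gives the time, the measured TCP pose, the force and the opening at its end, in the units of the state.
- readout.state(): the state, without advancing time (a new reading comes with each control period).
- eyes.get_image(name): name is "scene" or "top" or "wrist"; returns the picture (480x640x3 uint8, red, green, blue); there is no depth.
- eyes.calibration(name): a dict with "fx", "fy", "cx", "cy" (pixels), "D" ([k1, k2, p1, p2, k3] as OpenCV has them; the pictures are not rectified), "rvec" (rotation vector, rad) and "tvec" (3), from world to camera coordinates, as OpenCV has them; the wrist camera has in their place "tool_from_camera" (4x4, takes a point from camera to tool coordinates, whose origin is the TCP and whose axes are the flange's). Camera axes: x right, y down, z forward; pixel columns grow to the right and rows downward; lengths in m; the calibration is good to about 2 mm. A picture is of the moment at which its call begins: read the wrist's pose just before it. calibration takes no time and is no camera call.
- sign_off(): hands the job in, once; it reports no verdict.
The state is a dict: "time": time; "joints": joint angles; "joint_velocities": joint speeds; "tau": joint torques, N m; "tcp_pos": TCP position; "tcp_rot": TCP orientation; "ft_force": force on the tool from outside, world axes, zero at the start; "torque": the same for the moment, N m; "gripper_width": finger opening in m.
Only numpy, scipy, OpenCV 4.12 (cv2) and the standard library are available. Lean on these libraries where they do the work, as an engineer would, in place of code of your own. Each camera call takes 0.05 s, during which the arm holds its last target.

## Working session

There is one attempt and no reset: what is moved stays moved. The work goes in short steps, Python scripts to look and compute and a shell command to move; the robot and the scene stay as the last step left them, time stands still between calls to the robot, and variables do not carry over. Pictures are saved under pics/ and viewed, and the job is handed in when it is done.

```bash
ls; mkdir -p pics; python3 - <<'E'
from rig import readout, eyes
import cv2
s=readout.state()
print({k:(v if not hasattr(v,'tolist') else v.tolist()) for k,v in s.items()})
for n in("scene","top","wrist"):
    cv2.imwrite(f"pics/{n}0.png",eyes.get_image(n)[:,:,::-1]); print(n,eyes.calibration(n))
E
```

```text
pics
{'time': 0.0, 'joints': [-1.2748875939874273, 0.3842492285238683, 0.01633339099306173, 1.371181516734243, -0.0063169260297980395, 1.3881654841027578, -0.04648076058758765], 'joint_velocities': [-0.0004882962072525027, 5.1071388488259546e-05, 0.00040680783217203736, 0.0016845711587889962, -0.0014933454694086206, -0.002374926670792552, -0.0005579230415620592], 'tau': [0.0003255151659686817, -62.76134490966797, 0.8445459231734276, -37.18267321586609, 0.016521434881724417, 0.014178159472066909, -2.5286703930760268e-05], 'tcp_pos': [0.2192363268030163, 0.5847488633100713, 0.23025922827934261], 'tcp_rot': [[-0.9363570197102015, 0.3510485225704446, -0.0006829645212461736], [0.3510491869025231, 0.9363552265124724, -0.0018325277225913787], [-3.8087505936400703e-06, -0.0019556543367287163, -0.999998087698976]], 'ft_force': [0.2538743053016322, 0.466655251191698, 0.28450123369734015], 'torque': [-0.006101094069318467, -0.022640810126515244, 0.057316633671868705], 'gripper_width': 0.0855347191504334}
scene {'fx': 465.39538953072883, 'fy': 465.39538953072883, 'cx': 320.44012739814775, 'cy': 
[... 343 characters left out ...]
        , 0.        , 0.        , 0.        ]), 'rvec': array([ 2.13301623, -2.0938417 ,  0.18268601]), 'tvec': array([0.00474374, 0.57533685, 1.21728375])}
wrist {'fx': 340.0701822137201, 'fy': 340.0701822137201, 'cx': 317.7932907028545, 'cy': 238.84667739415792, 'D': array([-0.0410514,  0.       ,  0.       ,  0.       ,  0.       ]), 'tool_from_camera': array([[ 7.76016858e-05, -9.46114793e-01, -3.23831427e-01,
         8.16113929e-02],
       [ 9.99999996e-01,  8.91244637e-05, -2.07524268e-05,
        -3.20976080e-04],
       [ 4.84954802e-05, -3.23831424e-01,  9.46114796e-01,
        -1.41684894e-01],
       [ 0.00000000e+00,  0.00000000e+00,  0.00000000e+00,
         1.00000000e+00]])}
```

View pics/scene0.png

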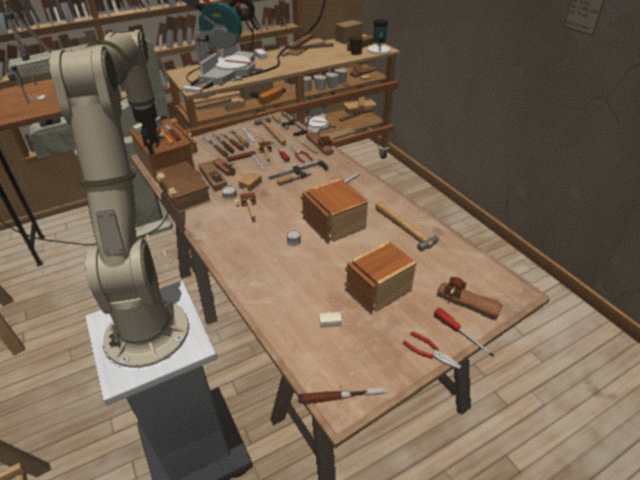

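View pics/top0.png

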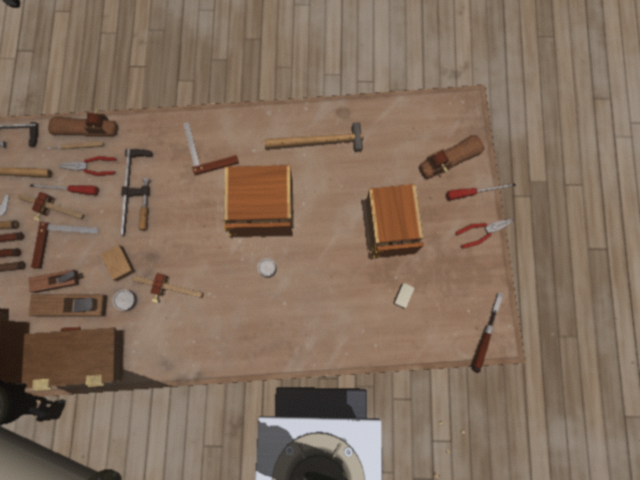

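The wide cupboard is on the left in the top view (about 225–291, 165–232), with the tin before it at (266,268). The narrow one is at (396,218), the wax at (404,296), the marking gauge near (165,287) and the pliers near (485,233). Next I'll measure.

```bash
cat > h.py <<'E'
import numpy as np, cv2
from rig import readout, eyes
def ray(cam,px):
    c=eyes.calibration(cam) if isinstance(cam,str) else cam
    K=np.array([[c['fx'],0,c['cx']],[0,c['fy'],c['cy']],[0,0,1]])
    p=cv2.undistortPoints(np.array([[px]],float),K,c['D']).ravel()
    d=np.array([p[0],p[1],1.])
    if 'rvec' in c:
        R=cv2.Rodrigues(c['rvec'])[0]; return -R.T@c['tvec'], R.T@d
    T=c['T']; return T[:3,3],T[:3,:3]@d
def onz(cam,px,z):
    o,d=ray(cam,px); return o+d*(z-o[2])/d[2]
def tri(a,b):
    (o1,d1),(o2,d2)=a,b
    A=np.stack([d1,-d2],1); t=np.linalg.lstsq(A,o2-o1,rcond=None)[0]
    p,q=o1+d1*t[0],o2+d2*t[1]; return (p+q)/2,np.linalg.norm(p-q)
def proj(cam,P):
    c=eyes.calibration(cam); K=np.array([[c['fx'],0,c['cx']],[0,c['fy'],c['cy']],[0,0,1]])
    return cv2.projectPoints(np.array(P,float).reshape(-1,1,3),c['rvec'],c['tvec'],K,c['D'])[0].reshape(-1,2)
def wristcal():
    c=dict(eyes.calibration('wrist')); s=readout.state(); T=np.eye(4); T[:3,:3]=s['tcp_rot']; T[:3,3]=s['tcp_pos']
    c['T']=T@c['tool_from_camera']; return c
E
python3 - <<'E'
import cv2
a=cv2.imread('pics/top0.png'); b=cv2.imread('pics/scene0.png')
c=a[150:310,205:305]; d=b[165:325,270:430]
cv2.imwrite('pics/c1.png',cv2.resize(c,None,fx=5,fy=5,interpolation=cv2.INTER_CUBIC)[:600] if 0 else cv2.resize(c,None,fx=3.75,fy=3.75,interpolation=cv2.INTER_CUBIC))
cv2.imwrite('pics/c2.png',cv2.resize(d,None,fx=3.75,fy=3.75,interpolation=cv2.INTER_CUBIC))
E
```

```text
(no output)
```

View pics/c1.png

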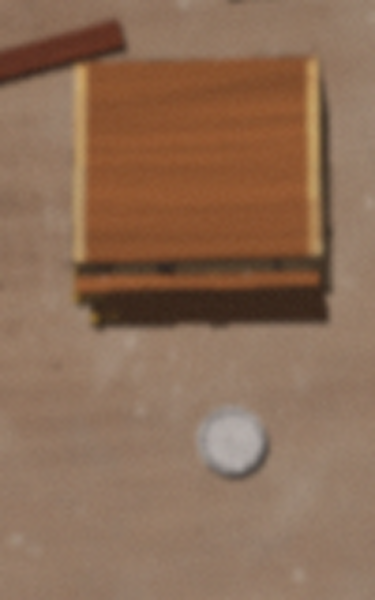

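View pics/c2.png

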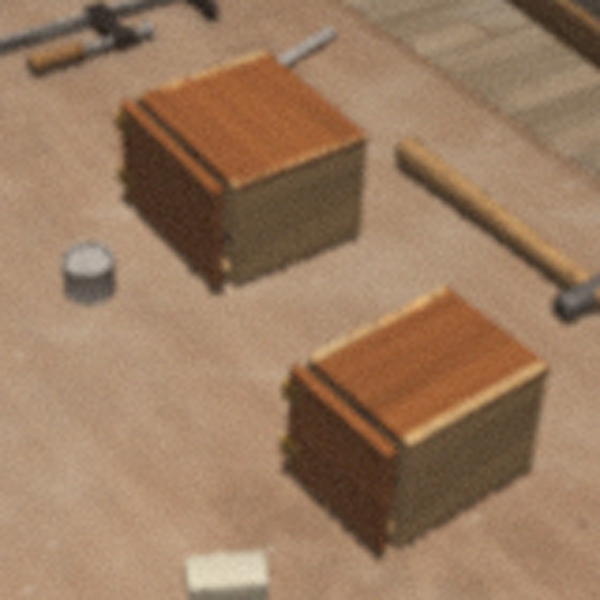

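Crop readings: hinges (brass) on the left (+y) end, the free edge on the right, next to the narrow one. I'll compute these points from both views.

```bash
python3 - <<'E'
from h import *
np.set_printoptions(precision=4,suppress=True)
t=lambda x,y:(205+(x+.5)/3.75-.5,150+(y+.5)/3.75-.5)
s=lambda x,y:(270+(x+.5)/3.75-.5,165+(y+.5)/3.75-.5)
T=dict(TL=t(76,62),TR=t(320,57),BR=t(323,255),BL=t(76,262),DL=t(76,293),DR=t(320,287))
S=dict(TL=s(265,53),TR=s(365,138),BR=s(232,187),BL=s(140,97),DL=s(124,103),DR=s(221,194))
P={}
for k in T:
    p=onz('top',T[k],.12); P[k]=p
    print(k,p[:2],onz('scene',S[k],.12)[:2],*tri(ray('top',T[k]),ray('scene',S[k])))
print('tin',onz('top',t(232,440),.038),onz('scene',s(90,261),.038),tri(ray('top',t(232,440)),ray('scene',s(90,261))))
for a,b in(('TL','TR'),('BL','BR'),('TL','BL'),('TR','BR'),('DL','DR')): print(a,b,np.linalg.norm(P[a]-P[b]))
n=lambda x,y:onz('scene',s(x,y),.12)
print('narrow',n(450,290),n(547,368),n(405,445),n(312,358),n(294,367),n(393,458))
print('wax',onz('scene',s(226,560),.026), onz('top',(404,296),.026))
print('gauge',onz('top',(145,280),.02),onz('top',(203,296),.02),onz('top',(158,300),.02),onz('top',(160,275),.02))
E
```

```text
TL [0.7866 0.2571] [0.7824 0.251 ] [0.7879 0.2586 0.1143] 0.0016728165827092122
TR [0.7928 0.0876] [0.7886 0.0855] [0.7923 0.0883 0.1176] 0.0029934412130930028
BR [0.6511 0.0813] [0.6482 0.0814] [0.6499 0.0818 0.1196] 0.002694149546388658
BL [0.6434 0.2492] [0.6431 0.2442] [0.6452 0.2499 0.1157] 0.0013482197557132742
DL [0.6218 0.248 ] [0.6256 0.2428] [0.6252 0.248  0.1163] 0.005329026956392798
DR [0.6287 0.0827] [0.6349 0.0775] [0.6331 0.0817 0.1167] 0.007534078724199131
tin [0.5358 0.1484 0.038 ] [0.5367 0.1431 0.038 ] (array([0.5378, 0.1486, 0.0333]), np.float64(0.0025937813630073038))
TL TR 0.16957333255886387
BL BR 0.16808391220448843
TL BL 0.14338378705087643
TR BR 0.14189859186510478
DL DR 0.1654870653104826
narrow [ 0.7324 -0.1251  0.12  ] [ 0.7435 -0.2375  0.12  ] [ 0.6023 -0.2521  0.12  ] [ 0.5928 -0.1388  0.12  ] [ 0.5754 -0.1406  0.12  ] [ 0.5873 -0.2587  0.12  ]
wax [ 0.4742 -0.2128  0.026 ] [ 0.4662 -0.2188  0.026 ]
gauge [0.4975 0.4772 0.02  ] [0.4569 0.3179 0.02  ] [0.4442 0.4377 0.02  ] [0.5117 0.4379 0.02  ]
```

```bash
python3 -m crank '[[[-36,-20,0],[0,0,0]],[[-36,-20,0],[0,0,0]],[[-36,-20,0],[0,0,0]],[[-36,-20,0],[0,0,0]],[[-36,-20,0],[0,0,0]]]' 30 20; python3 -m crank '[[[-36,-20,0],[0,0,0]],[[-36,-20,0],[0,0,0]],[[-36,-20,0],[0,0,0]],[[-36,-20,0],[0,0,0]],[[-36,-20,0],[0,0,0]]]'; python3 -m crank '[[[-36,-20,0],[0,0,0]],[[-34,-20,0],[0,0,0]],[[0,0,0],[0,0,6.9]],[[0,0,0],[0,0,6.9]],[[0,0,0],[0,0,6.9]]]'; python3 -m crank '[[[0,0,0],[0,0,6.9]],[[0,0,0],[0,0,6.9]],[[0,0,0],[0,0,6.9]],[[0,0,0],[0,0,6.9]],[[0,0,0],[0,0,6.9]]]';python3 -m crank '[[[0,0,0],[0,0,6.9]],[[0,0,0],[0,0,6.9]],[[0,0,0],[0,0,0]],[[0,0,0],[0,0,0]],[[0,0,0],[0,0,0]]]'
cat > st.py <<'E'
from h import *
import sys
np.set_printoptions(precision=4,suppress=True)
s=readout.state(); R=np.array(s['tcp_rot']); p=np.array(s['tcp_pos'])
print('t',s['time'],'tcp',p,'F',np.array(s['ft_force']),'w',s['gripper_width'])
print(R)
if len(sys.argv)>3:
    t=np.array([float(v) for v in sys.argv[1:4]]); print('tool shift mm',1000*R.T@(t-p))
E
python3 st.py .536 .205 .1; python3 - <<'E'
from h import *
c=wristcal(); im=eyes.get_image('wrist'); cv2.imwrite('pics/w1.png',im[:,:,::-1])
E
```

```text
time: 0.57
tcp_pos: [0.3537, 0.4266, 0.2311]
tcp_rot: [[-0.936, 0.351, -0.0], [0.351, 0.936, -0.0], [0.0, -0.0, -1.0]]
ft_force: [0.6, 1.8, -0.3]
gripper_width: 0.0296
time: 0.98
tcp_pos: [0.4871, 0.2697, 0.2312]
tcp_rot: [[-0.936, 0.351, -0.0], [0.351, 0.936, -0.0], [0.0, -0.0, -1.0]]
ft_force: [-0.5, 0.3, 0.3]
gripper_width: 0.0302
time: 1.4
tcp_pos: [0.5382, 0.2083, 0.2308]
tcp_rot: [[-0.746, 0.666, -0.001], [0.666, 0.746, -0.001], [0.0, -0.001, -1.0]]
ft_force: [-0.6, 1.1, -0.2]
gripper_width: 0.03
time: 1.82
tcp_pos: [0.5376, 0.2094, 0.2309]
tcp_rot: [[-0.24, 0.971, -0.001], [0.971, 0.24, -0.0], [-0.0, -0.001, -1.0]]
ft_force: [-0.4, -0.2, 0.4]
gripper_width: 0.03
time: 2.23
tcp_pos: [0.5377, 0.2096, 0.2311]
tcp_rot: [[-0.012, 1.0, -0.0], [1.0, 0.012, -0.0], [-0.0, -0.0, -1.0]]
ft_force: [-0.4, -1.0, -0.4]
gripper_width: 0.0301
t 2.2333 tcp [0.5377 0.2096 0.2311] F [-0.4379 -0.9618 -0.3988] w 0.030056095936138272
[[-0.012   0.9999 -0.0003]
 [ 0.9999  0.012  -0.0002]
 [-0.0002 -0.0003 -1.    ]]
tool shift mm [ -4.5117  -1.6766 131.1241]
```

View pics/w1.png

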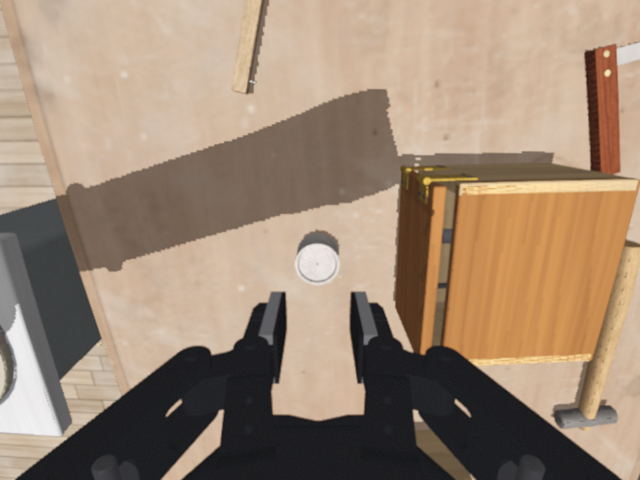

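The wrist view shows the tin top at about (318,262), the wide door's top strip from (438,185) to (430,355), brass hinges near (425,180), and the gauge's beam end at (243,92). I'll check these against the earlier positions.

```bash
python3 - <<'E'
from h import *
np.set_printoptions(precision=4,suppress=True)
c=wristcal(); im=cv2.imread('pics/w1.png')
hsv=cv2.cvtColor(im,cv2.COLOR_BGR2HSV)
m=((hsv[...,1]<45)&(hsv[...,2]>150)).astype(np.uint8); m[:220]=0;m[300:]=0;m[:,:280]=0;m[:,360:]=0
M=cv2.moments(m); px=(M['m10']/M['m00'],M['m01']/M['m00']); print(px,M['m00'])
print('tin',onz(c,px,.038), tri(ray(c,px),ray('top',(205+232/3.75-.4,150+440/3.75-.4))), tri(ray(c,px),ray('scene',(270+90/3.75-.4,165+261/3.75-.4))))
for n,q in dict(DL=(434,185),DR=(425,347),BL=(460,183),BR=(443,360),TL=(636,180),TR=(592,359)).items(): print(n,onz(c,q,.12))
print('gauge end',onz(c,(243,92),.02))
cv2.imwrite('pics/w1c.png',cv2.resize(im[150:380,380:650],None,fx=2.5,fy=2.5,interpolation=cv2.INTER_CUBIC))
E
```

```text
(314.89869668246445, 265.90699052132703) 1688.0
tin [0.5368 0.1467 0.038 ] (array([0.5362, 0.148 , 0.0404]), np.float64(0.0014146839706317877)) (array([0.5373, 0.1457, 0.0359]), np.float64(0.000920248410141089))
DL [0.6259 0.2491 0.12  ]
DR [0.6359 0.1048 0.12  ]
BL [0.6455 0.251  0.12  ]
BR [0.6541 0.0907 0.12  ]
TL [0.7841 0.2562 0.12  ]
TR [0.7956 0.0903 0.12  ]
gauge end [0.4659 0.32   0.02  ]
```

View pics/w1c.png

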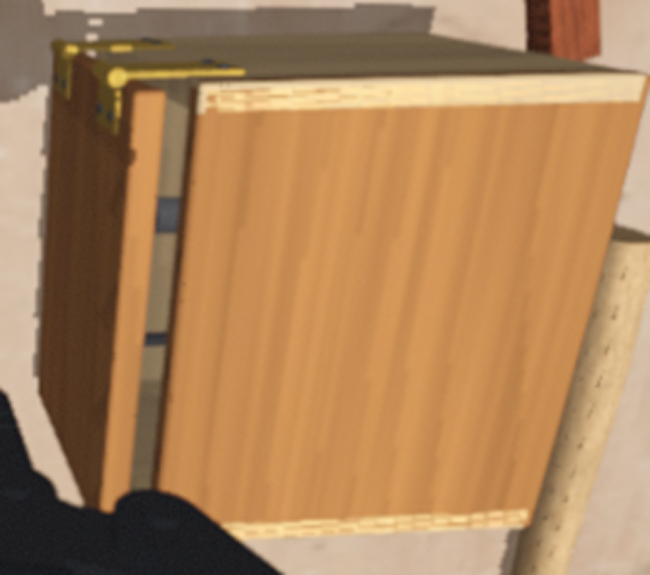

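```bash
python3 -m crank '[[[0,0,40],[0,0,0]],[[0,0,40],[0,0,0]],[[0,0,40],[0,0,0]],[[0,0,40],[0,0,0]],[[0,0,30],[0,0,0]]]'; python3 -m crank '[[[0,0,10],[0,0,-0.7]],[[0,0,10],[0,0,0]],[[0,0,10],[0,0,0]],[[0,0,0],[0,0,0]],[[0,0,0],[0,0,0]]]'; python3 st.py .537 .08 .01
python3 - <<'E'
from h import *
cv2.imwrite('pics/w2.png',eyes.get_image('wrist')[:,:,::-1])
E
```

```text
time: 2.7
tcp_pos: [0.5363, 0.209, 0.0381]
tcp_rot: [[-0.01, 1.0, -0.002], [1.0, 0.01, -0.001], [-0.001, -0.002, -1.0]]
ft_force: [0.0, 0.2, -0.3]
gripper_width: 0.0304
time: 3.12
tcp_pos: [0.5386, 0.2098, 0.0124]
tcp_rot: [[-0.02, 1.0, 0.001], [1.0, 0.02, 0.001], [0.001, 0.001, -1.0]]
ft_force: [1.1, -0.2, 0.3]
gripper_width: 0.03
t 3.1167 tcp [0.5386 0.2098 0.0124] F [ 1.0653 -0.1601  0.2538] w 0.030036008664730034
[[-0.0203  0.9998  0.0014]
 [ 0.9998  0.0203  0.0007]
 [ 0.0007  0.0014 -1.    ]]
tool shift mm [-129.7599   -4.2713    2.2948]
```

View pics/w2.png

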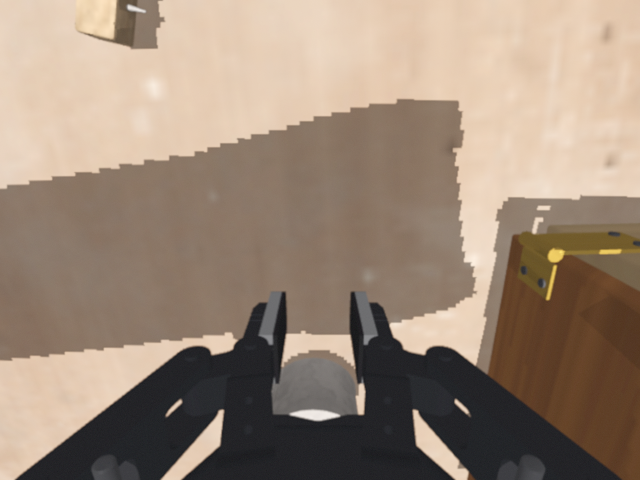

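The tin (317,385) sits centred between the fingers, so I push toward -y.

```bash
for i in 1 ; do python3 -m crank '[[[-7,0,0],[0,0,0.2]],[[-7,0,0],[0,0,0.2]],[[-7,0,0],[0,0,0.2]],[[-7,0,0],[0,0,0.2]],[[-7,0,0],[0,0,0.2]]]'; done;  python3 -m crank '[[[-6,0,0],[0,0,0]],[[-6,0,0],[0,0,0]],[[-6,0,0],[0,0,0]],[[-6,0,0],[0,0,0]],[[-6,0,0],[0,0,0]]]';python3 st.py .537 .065 .012
python3 - <<'E'
from h import *
cv2.imwrite('pics/w3.png',eyes.get_image('wrist')[:,:,::-1])
E
```

```text
time: 3.58
tcp_pos: [0.5383, 0.1738, 0.0117]
tcp_rot: [[-0.002, 1.0, 0.0], [1.0, 0.002, 0.001], [0.001, 0.0, -1.0]]
ft_force: [0.7, 2.2, 1.3]
gripper_width: 0.0296
time: 4.0
tcp_pos: [0.5385, 0.1445, 0.0115]
tcp_rot: [[-0.003, 1.0, 0.001], [1.0, 0.003, 0.001], [0.001, 0.001, -1.0]]
ft_force: [0.8, 3.5, 2.4]
gripper_width: 0.0301
t 4.0 tcp [0.5385 0.1445 0.0115] F [0.8392 3.4572 2.41  ] w 0.030106632394796985
[[-0.0031  1.      0.0005]
 [ 1.      0.0031  0.0006]
 [ 0.0006  0.0005 -1.    ]]
tool shift mm [-79.4952  -1.7816  -0.5266]
```

View pics/w3.png

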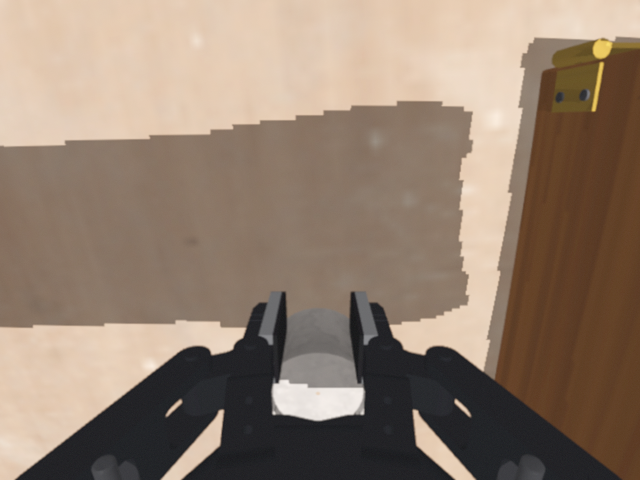

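The tin is seated between the fingertips, upright (about 318,350), and moving with them. Continuing.

```bash
python3 -m crank '[[[-6,0,0],[0,0,0]],[[-6,0,0],[0,0,0]],[[-6,0,0],[0,0,0]],[[-6,0,0],[0,0,0]],[[-6,0,0],[0,0,0]]]'; python3 -m crank '[[[-6,0,0],[0,0,0]],[[-6,0,0],[0,0,0]],[[-6,0,0],[0,0,0]],[[-6,0,0],[0,0,0]],[[-6,0,0],[0,0,0]]]'; python3 -m crank '[[[-6,0,0],[0,0,0]],[[-6,0,0],[0,0,0]],[[-5,0,0],[0,0,0]],[[-3,0,0],[0,0,0]],[[0,0,0],[0,0,0]]]'; python3 -m crank '[[[10,0,0],[0,0,0]],[[20,0,0],[0,0,0]],[[20,0,0],[0,0,0]],[[0,0,-30],[0,0,0]],[[0,0,-40],[0,0,0]]]'; python3 -m crank '[[[0,0,-40],[0,0,0]],[[0,0,-20],[0,0,0]],[[0,0,0],[0,0,0]],[[0,0,0],[0,0,0]],[[0,0,0],[0,0,0]]]' 0 30
python3 st.py .58 .11 .09
python3 - <<'E'
from h import *
cv2.imwrite('pics/w4.png',eyes.get_image('wrist')[:,:,::-1])
cv2.imwrite('pics/top4.png',eyes.get_image('top')[:,:,::-1])
cv2.imwrite('pics/scene4.png',eyes.get_image('scene')[:,:,::-1])
E
```

```text
time: 4.47
tcp_pos: [0.5384, 0.1141, 0.0114]
tcp_rot: [[-0.003, 1.0, 0.0], [1.0, 0.003, 0.0], [0.0, 0.0, -1.0]]
ft_force: [-0.0, 4.7, 4.3]
gripper_width: 0.03
time: 4.88
tcp_pos: [0.5385, 0.084, 0.0113]
tcp_rot: [[-0.003, 1.0, 0.0], [1.0, 0.003, 0.0], [0.0, 0.0, -1.0]]
ft_force: [-1.3, 5.7, 4.8]
gripper_width: 0.0299
time: 5.3
tcp_pos: [0.5384, 0.0632, 0.0112]
tcp_rot: [[-0.001, 1.0, -0.0], [1.0, 0.001, -0.001], [-0.001, -0.0, -1.0]]
ft_force: [1.1, 1.1, 2.0]
gripper_width: 0.0299
time: 5.72
tcp_pos: [0.5346, 0.1157, 0.0778]
tcp_rot: [[-0.006, 1.0, -0.009], [1.0, 0.006, -0.004], [-0.004, -0.009, -1.0]]
ft_force: [0.5, 0.7, 0.2]
gripper_width: 0.0299
time: 6.13
tcp_pos: [0.5374, 0.1145, 0.14]
tcp_rot: [[-0.003, 1.0, -0.002], [1.0, 0.003, -0.001], [-0.001, -0.002, -1.0]]
ft_force: [-0.7, 0.3, -0.6]
gripper_width: 0.0001
t 6.1333 tcp [0.5374 0.1145 0.14  ] F [-0.6567  0.2714 -0.6327] w 6.412086791311207e-05
[[-0.0027  1.     -0.0022]
 [ 1.      0.0027 -0.0011]
 [-0.0011 -0.0022 -1.    ]]
tool shift mm [-4.5714 42.6902 49.9199]
```

View pics/w4.png

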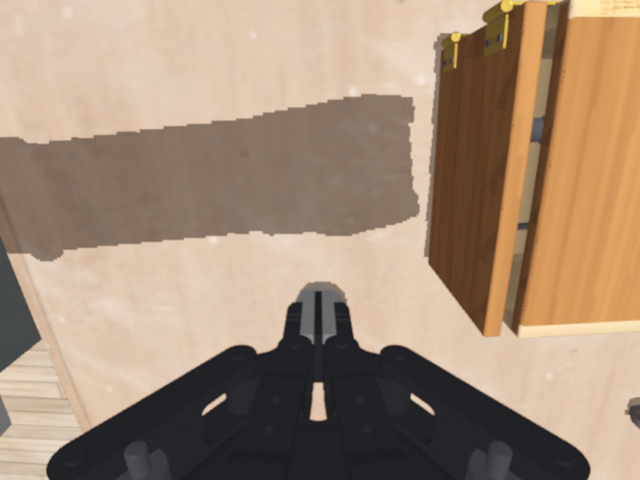

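View pics/top4.png

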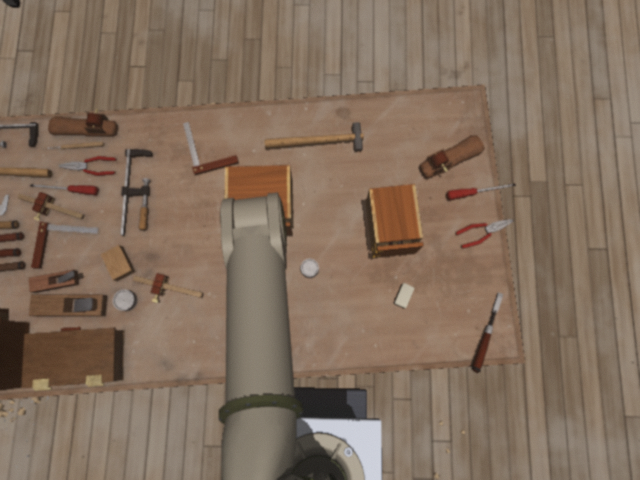

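View pics/scene4.png

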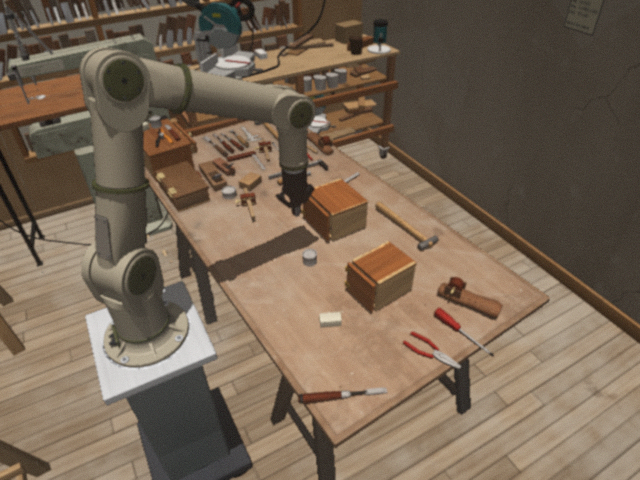

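The tin is now at (310,268) in the top view and (309,258) in the scene view. In the wrist view the door's free top corners are at (485,333) front and (499,334) back.

```bash
python3 - <<'E'
from h import *
np.set_printoptions(precision=4,suppress=True)
c=wristcal()
H=np.array([.6245,.248])
def tin(cam,roi,fn):
    im=cv2.imread(fn); x,y=roi; h=cv2.cvtColor(im,cv2.COLOR_BGR2HSV)
    w=h[y-12:y+12,x-12:x+12]; m=((w[...,1]<50)&(w[...,2]>130)).astype(np.uint8); M=cv2.moments(m,True)
    return (x-12+M['m10']/M['m00'],y-12+M['m01']/M['m00'])
a=tin('top',(310,268),'pics/top4.png'); b=tin('scene',(309,257),'pics/scene4.png'); print(a,b)
for cam,p in(('top',a),('scene',b)):
    q=onz(cam,p,.038); print(q,np.linalg.norm(q[:2]-H))
print(tri(ray('top',a),ray('scene',b)))
for q in((485,333),(499,334),(527,8),(517,328)): print(onz(c,q,.12))
E
```

```text
(309.2204724409449, 266.9488188976378) (309.3652173913043, 253.4608695652174)
[0.5378 0.0342 0.038 ] 0.23074673270654047
[0.5375 0.0309 0.038 ] 0.23386145928887042
(array([0.5387, 0.0341, 0.0349]), np.float64(0.0007934322897939301))
[0.6328 0.0861 0.12  ]
[0.641  0.0854 0.12  ]
[0.626 0.244 0.12 ]
[0.6506 0.0892 0.12  ]
```

```bash
python3 -m crank '[[[-4,15,25],[0,0,0]],[[0,15,25],[0,0,0]],[[0,15,0],[0,0,0]],[[0,8,0],[0,0,0]],[[0,0,0],[0,0,0]]]';  python3 -m crank '[[[0,5,0],[0,0,0]],[[0,5,0],[0,0,0]],[[0,4,0],[0,0,0]],[[0,2,0],[0,0,0]],[[0,2,0],[0,0,0]]]'; python3 -m crank '[[[0,1,0],[0,0,0]],[[0,1,0],[0,0,0]],[[0,1,0],[0,0,0]],[[0,1,0],[0,0,0]],[[0,1,0],[0,0,0]]]'
```

```text
time: 6.7
tcp_pos: [0.5922, 0.1101, 0.0904]
tcp_rot: [[-0.002, 1.0, -0.001], [1.0, 0.002, -0.001], [-0.001, -0.001, -1.0]]
ft_force: [-0.5, -0.2, -1.0]
gripper_width: -0.0003
time: 7.12
tcp_pos: [0.6097, 0.1108, 0.0917]
tcp_rot: [[-0.003, 1.0, 0.001], [1.0, 0.003, 0.0], [0.0, 0.001, -1.0]]
ft_force: [0.1, 0.0, -0.1]
gripper_width: 0.0001
time: 7.53
tcp_pos: [0.6144, 0.1107, 0.0913]
tcp_rot: [[-0.003, 1.0, -0.0], [1.0, 0.003, -0.0], [-0.0, -0.0, -1.0]]
ft_force: [-1.0, -0.3, -0.4]
gripper_width: -0.0001
```

```bash
python3 -m crank '[[[0,1,0],[0,0,0]],[[0,1,0],[0,0,0]],[[0,1,0],[0,0,0]],[[0,0,0],[0,0,0]],[[0,0,0],[0,0,0]]]';  python3 -m crank '[[[0,1,0],[0,0,0]],[[0,1,0],[0,0,0]],[[0,1,0],[0,0,0]],[[0,0,0],[0,0,0]],[[0,0,0],[0,0,0]]]'
```

```text
time: 7.95
tcp_pos: [0.6173, 0.1108, 0.0912]
tcp_rot: [[-0.003, 1.0, -0.0], [1.0, 0.003, -0.0], [-0.0, -0.0, -1.0]]
ft_force: [-1.4, -0.1, 0.1]
gripper_width: -0.0001
time: 8.37
tcp_pos: [0.6205, 0.1109, 0.0912]
tcp_rot: [[-0.003, 1.0, 0.0], [1.0, 0.003, 0.0], [0.0, 0.0, -1.0]]
ft_force: [-1.0, 1.1, -0.6]
gripper_width: 0.0004
```

```bash
python3 -m crank '[[[0,1,0],[0,0,0]],[[0,1,0],[0,0,0]],[[0,0,0],[0,0,0]],[[0,0,0],[0,0,0]],[[0,0,0],[0,0,0]]]';  python3 -m crank '[[[0,1,0],[0,0,0]],[[0,1,0],[0,0,0]],[[0,0,0],[0,0,0]],[[0,0,0],[0,0,0]],[[0,0,0],[0,0,0]]]'; python3 - <<'E'
from h import *
cv2.imwrite('pics/w5.png',eyes.get_image('wrist')[:,:,::-1])
E
```

```text
time: 8.78
tcp_pos: [0.6225, 0.1106, 0.0913]
tcp_rot: [[-0.002, 1.0, 0.0], [1.0, 0.002, -0.0], [-0.0, 0.0, -1.0]]
ft_force: [-0.7, 0.5, 0.2]
gripper_width: 0.0001
time: 9.2
tcp_pos: [0.624, 0.1107, 0.0911]
tcp_rot: [[-0.003, 1.0, -0.001], [1.0, 0.003, -0.0], [-0.0, -0.001, -1.0]]
ft_force: [-4.8, 0.6, 0.8]
gripper_width: 0.0002
```

View pics/w5.png

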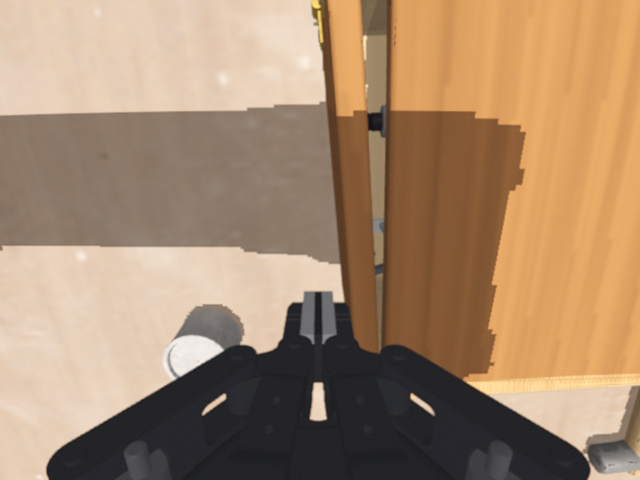

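Contact is at about x = 0.622. Pressing a further 5 mm or so, then backing off quickly.

```bash
python3 -m crank '[[[0,1,0],[0,0,0]],[[0,1,0],[0,0,0]],[[0,1,0],[0,0,0]],[[0,0,0],[0,0,0]],[[0,0,0],[0,0,0]]]'; python3 -m crank '[[[0,1,0],[0,0,0]],[[0,1,0],[0,0,0]],[[0,0.5,0],[0,0,0]],[[0,0,0],[0,0,0]],[[0,0,0],[0,0,0]]]'
```

```text
time: 9.67
tcp_pos: [0.6246, 0.1107, 0.0909]
tcp_rot: [[-0.003, 1.0, -0.006], [1.0, 0.003, 0.0], [0.0, -0.006, -1.0]]
ft_force: [-17.3, -0.1, 10.3]
gripper_width: -0.0
time: 10.08
tcp_pos: [0.625, 0.1107, 0.0907]
tcp_rot: [[-0.003, 1.0, -0.011], [1.0, 0.003, 0.0], [0.0, -0.011, -1.0]]
ft_force: [-27.6, -0.9, 14.9]
gripper_width: -0.0001
```

The door is pressed in: the gap at its free side has narrowed to about 378–385 px. It is now on its hard stop, so I back off.

```bash
python3 -m crank '[[[0,-30,0],[0,0,0]],[[0,-40,0],[0,0,0]],[[0,-40,0],[0,0,0]],[[0,-40,0],[0,0,0]],[[0,0,0],[0,0,0]]]'; python3 -m crank '[[[0,0,0],[0,0,0]],[[0,0,0],[0,0,0]],[[0,0,0],[0,0,0]],[[0,0,0],[0,0,0]],[[0,0,0],[0,0,0]]]'; python3 - <<'E'
from h import *
cv2.imwrite('pics/w6.png',eyes.get_image('wrist')[:,:,::-1])
cv2.imwrite('pics/scene6.png',eyes.get_image('scene')[:,:,::-1])
E
```

```text
time: 10.5
tcp_pos: [0.4712, 0.1092, 0.0888]
tcp_rot: [[-0.003, 1.0, -0.009], [1.0, 0.003, -0.0], [-0.0, -0.009, -1.0]]
ft_force: [-0.3, -0.1, -1.5]
gripper_width: -0.0001
time: 10.92
tcp_pos: [0.4812, 0.1102, 0.0914]
tcp_rot: [[-0.002, 1.0, 0.001], [1.0, 0.002, -0.001], [-0.001, 0.001, -1.0]]
ft_force: [-0.3, -0.1, -0.1]
gripper_width: -0.0002
```

View pics/w6.png

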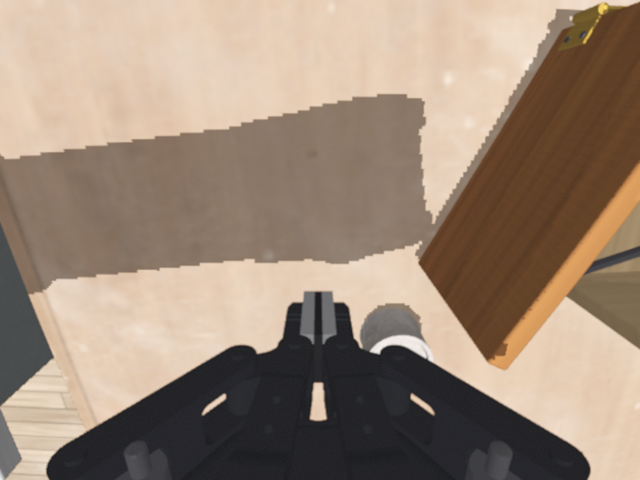

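View pics/scene6.png

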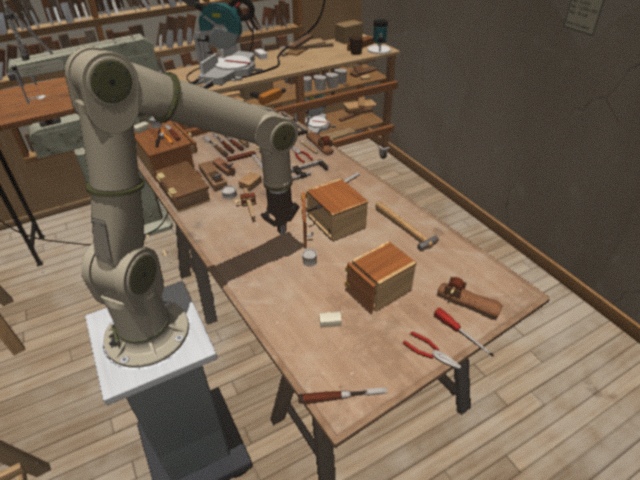

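The door has sprung ajar. Its free top corners are at (490,367) front and (505,365) back in the wrist view. Computing its angle.

```bash
python3 - <<'E'
from h import *
np.set_printoptions(precision=4,suppress=True)
c=wristcal(); H=np.array([.6245,.248]); yaw=.048
for q in((489,366),(505,367)):
    p=onz(c,q,.12)[:2]; v=p-H; print(p,np.linalg.norm(v))
    print('angle',np.arctan2(v@[-np.cos(yaw),-np.sin(yaw)], v@[np.sin(yaw),-np.cos(yaw)]))
for th in(.55,.6,.65,.7,.9,1.1,1.3,1.4):
    u=np.array([np.sin(yaw-th),-np.cos(yaw-th)]); n=np.array([np.cos(yaw-th),np.sin(yaw-th)]) # along door, toward back
    print(th,'edge',H+.166*u,'r=.145 back+35',H+.145*u+.035*n,'r.145 contact+27',H+.145*u+.027*n)
E
```

```text
[0.5525 0.0991] 0.16540845061928267
angle 0.4981442744667578
[0.5594 0.0984] 0.16312169452299044
angle 0.4585545487921403
0.55 edge [0.5446 0.1025] r=.145 back+35 [0.5854 0.104 ] r.145 contact+27 [0.5784 0.1079]
0.6 edge [0.5375 0.1067] r=.145 back+35 [0.5783 0.1062] r.145 contact+27 [0.5715 0.1104]
0.65 edge [0.5305 0.1112] r=.145 back+35 [0.5712 0.1087] r.145 contact+27 [0.5646 0.1132]
0.7 edge [0.5238 0.1161] r=.145 back+35 [0.5643 0.1115] r.145 contact+27 [0.558  0.1164]
0.9 edge [0.4996 0.1387] r=.145 back+35 [0.5384 0.1262] r.145 contact+27 [0.5332 0.1322]
1.1 edge [0.4803 0.1657] r=.145 back+35 [0.5159 0.1457] r.145 contact+27 [0.512  0.1527]
1.3 edge [0.4669 0.196 ] r=.145 back+35 [0.4978 0.1693] r.145 contact+27 [0.4953 0.1769]
1.4 edge [0.4625 0.212 ] r=.145 back+35 [0.4906 0.1824] r.145 contact+27 [0.4888 0.1902]
```

Angle ≈ 0.5 rad. Now up, over and down behind the door to (0.598, 0.099, 0.088).

```bash
python3 -m crank '[[[0,0,-35],[0,0,0]],[[0,0,-35],[0,0,0]],[[0,0,-15],[0,0,0]],[[-3,30,0],[0,0,0]],[[-3,30,0],[0,0,0]]]'; python3 -m crank '[[[-3,30,0],[0,0,0]],[[-2,27,0],[0,0,0]],[[0,0,0],[0,0,0]],[[0,0,0],[0,0,0]],[[0,0,0],[0,0,0]]]'; python3 -m crank '[[[0,0,20],[0,0,0]],[[0,0,20],[0,0,0]],[[0,0,20],[0,0,0]],[[0,0,20],[0,0,0]],[[0,0,8],[0,0,0]]]'; python3 -m crank '[[[0,0,0],[0,0,0]],[[0,0,0],[0,0,0]],[[0,0,0],[0,0,0]],[[0,0,0],[0,0,0]],[[0,0,0],[0,0,0]]]'; python3 - <<'E'
from h import *
cv2.imwrite('pics/w7.png',eyes.get_image('wrist')[:,:,::-1])
E
```

```text
time: 11.43
tcp_pos: [0.5413, 0.1055, 0.1784]
tcp_rot: [[-0.005, 1.0, 0.003], [1.0, 0.005, 0.003], [0.003, 0.003, -1.0]]
ft_force: [0.9, 0.6, 0.2]
gripper_width: -0.0001
time: 11.85
tcp_pos: [0.5966, 0.0994, 0.1757]
tcp_rot: [[-0.002, 1.0, -0.001], [1.0, 0.002, -0.001], [-0.001, -0.001, -1.0]]
ft_force: [-0.2, -0.3, 0.6]
gripper_width: 0.0001
time: 12.27
tcp_pos: [0.5945, 0.1, 0.0859]
tcp_rot: [[-0.003, 1.0, -0.004], [1.0, 0.003, -0.0], [-0.0, -0.004, -1.0]]
ft_force: [-0.4, 0.4, -0.8]
gripper_width: -0.0002
time: 12.68
tcp_pos: [0.5976, 0.0998, 0.0895]
tcp_rot: [[-0.003, 1.0, 0.002], [1.0, 0.003, 0.001], [0.001, 0.002, -1.0]]
ft_force: [0.0, -0.2, 0.7]
gripper_width: -0.0
```

View pics/w7.png

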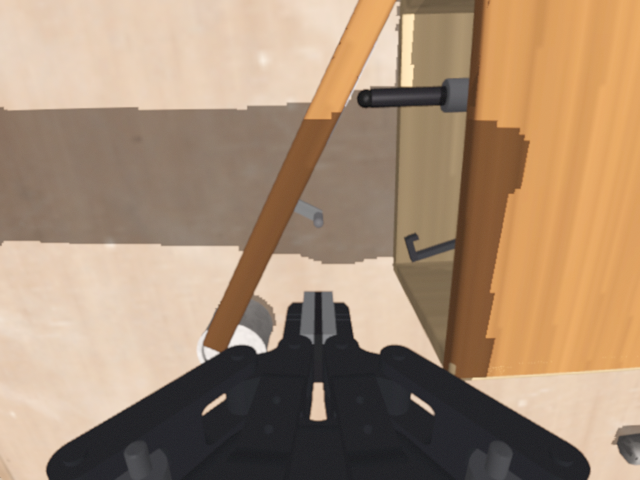

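The finger is behind the door near its free edge (finger at 318,300; door free end at 215,345). Now swinging along the arc.

```bash
python3 -m crank '[[[3.5,-9,0],[0,0,0]],[[3.5,-9,0],[0,0,0]],[[3,-8.5,0],[0,0,0]],[[3,-7,0],[0,0,0]],[[3,-6.5,0],[0,0,0]]]'; python3 -m crank '[[[5,-8,0],[0,0,0]],[[5,-8.5,0],[0,0,0]],[[6,-8.5,0],[0,0,0]],[[7,-7,0],[0,0,0]],[[7,-7,0],[0,0,0]]]'; python3 -m crank '[[[7,-7,0],[0,0,0]],[[8,-6,0],[0,0,0]],[[8,-6,0],[0,0,0]],[[8,-5,0],[0,0,0]],[[0,0,0],[0,0,0]]]'; python3 - <<'E'
from h import *
cv2.imwrite('pics/w8.png',eyes.get_image('wrist')[:,:,::-1])
E
```

```text
time: 13.15
tcp_pos: [0.5557, 0.1162, 0.0883]
tcp_rot: [[-0.003, 1.0, -0.0], [1.0, 0.003, 0.0], [0.0, -0.0, -1.0]]
ft_force: [0.8, -0.1, 0.3]
gripper_width: -0.0002
time: 13.57
tcp_pos: [0.5169, 0.1463, 0.0883]
tcp_rot: [[-0.003, 1.0, -0.0], [1.0, 0.003, 0.0], [0.0, -0.0, -1.0]]
ft_force: [0.8, 0.3, 0.5]
gripper_width: 0.0002
time: 13.98
tcp_pos: [0.4924, 0.1789, 0.0881]
tcp_rot: [[-0.006, 1.0, -0.001], [1.0, 0.006, 0.001], [0.001, -0.001, -1.0]]
ft_force: [-0.1, -0.1, 0.9]
gripper_width: 0.0
```

View pics/w8.png

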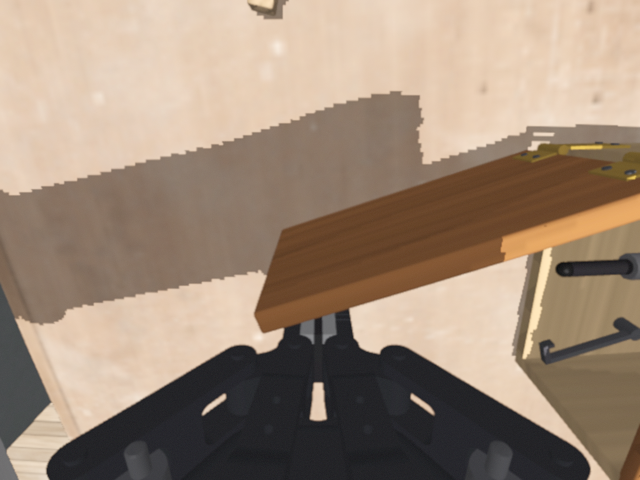

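The door stands wide open, nearly crosswise (free end at 265,320). Coming away: back toward -y, then up.

```bash
python3 -m crank '[[[-15,0,0],[0,0,0]],[[-20,0,0],[0,0,0]],[[0,0,-30],[0,0,0]],[[0,0,-40],[0,0,0]],[[0,0,-40],[0,0,0]]]'; python3 -m crank '[[[-10,0,-30],[0,0,0]],[[0,0,0],[0,0,0]],[[0,0,0],[0,0,0]],[[0,0,0],[0,0,0]],[[0,0,0],[0,0,0]]]';  python3 - <<'E'
from h import *
np.set_printoptions(precision=4,suppress=True)
c=wristcal();import pickle;pickle.dump(c,open('c9.pkl','wb'))
for n in('wrist','top','scene'): cv2.imwrite(f'pics/{n}9.png',eyes.get_image(n)[:,:,::-1])
E
```

```text
time: 14.45
tcp_pos: [0.4932, 0.1398, 0.1989]
tcp_rot: [[-0.0, 1.0, -0.002], [1.0, 0.0, -0.002], [-0.002, -0.002, -1.0]]
ft_force: [1.2, 1.2, 0.1]
gripper_width: -0.0003
time: 14.87
tcp_pos: [0.4931, 0.1312, 0.2269]
tcp_rot: [[-0.003, 1.0, -0.002], [1.0, 0.003, -0.001], [-0.001, -0.002, -1.0]]
ft_force: [-0.2, 0.7, -0.5]
gripper_width: 0.0005
```

View pics/wrist9.png

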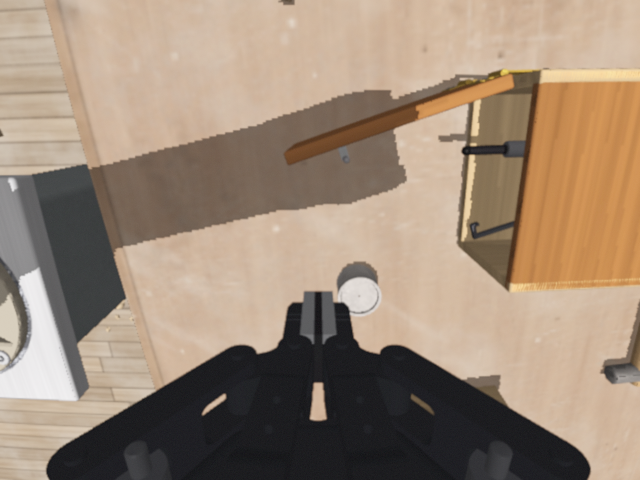

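View pics/top9.png

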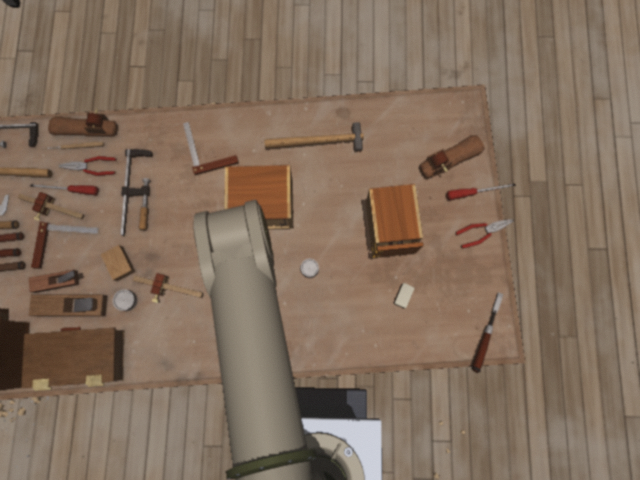

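View pics/scene9.png

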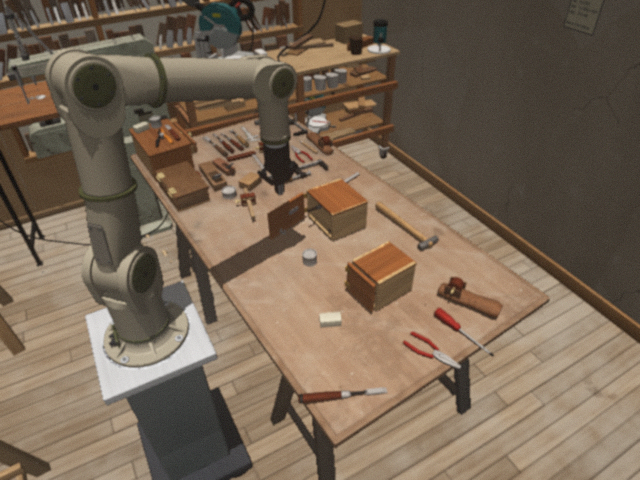

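The door is wide open, with its top free end at (288,155) in the wrist view. The tin is upright at (360,296), the narrow cupboard is shut and the bystanders are unmoved. One last check of the numbers.

```bash
python3 - <<'E'
from h import *
import pickle
c=pickle.load(open('c9.pkl','rb')); H=np.array([.6245,.248]); yaw=.048
p=onz(c,(286,152),.12)[:2]; v=p-H
print(p,np.linalg.norm(v),'angle',np.arctan2(v@[-np.cos(yaw),-np.sin(yaw)], v@[np.sin(yaw),-np.cos(yaw)]))
t=onz(c,(360,296),.038); print('tin',t,np.linalg.norm(t[:2]-H))
print(readout.state()['ft_force'])
from rig import sign_off
print(sign_off())
E
```

```text
[0.47171336 0.19391208] 0.16207794928434613 angle 1.2785540589601363
tin [0.54067578 0.03454414 0.038     ] 0.22932489212587742
[ 0.0561298  -0.30493079 -1.57724729]
the job is handed in; nothing more can be done
None
```

I opened the wider cupboard to about 73° and handed the job in at about 15 s of the 51 s allowed. No verdict came back.

1. **Tin:** I slid it about 115 mm toward -y with two fingertips low on its side. It is upright, about 229 mm from the hinge axis (195 mm needed).
2. **Latch:** I pressed the free side of the door, backed off, and the door sprang to about 0.5 rad with the hand clear of it.
3. **Door:** I swung it with the closed fingers behind its free edge to about 1.28 rad (1.0 needed), then backed off and lifted clear.

In the last pictures the narrower cupboard is shut, and the wax block, pliers and marking gauge look unmoved; I checked those by eye only. Gripper contact forces were within sensor noise.

- **Harder press than needed:** I missed the first contact in the sensor noise, so the door was pushed onto its hard stop. The wrist sensor read about 28 N sideways and 15 N upward, against the 120 N wrist limit. I put the upward part down to friction.
- **Camera agreement:** the camera views disagreed with each other by about 2 to 8 mm, which is small beside the margins above.

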